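Find the slot that fits the feeler blade

ROBOT

A 7-joint arm with a two-finger parallel gripper is mounted at the origin on the work surface; the furniture and walls round the work are solid. World frame = base frame: x ahead of the robot, y to its left, z up, the work surface at z = 0. Lengths are in mm, angles in rad, forces in N, time in s.
With the tool pointing down it reaches from about 425 to 950 mm from the base axis. Payload 16.7 kg.
Tool frame: the origin (TCP) lies between the finger pads; the fingertips stand ahead of it and the grasp point (between the pads) lies 5 mm behind it (finger_overhang is the z of the fingertips in the tool frame, in mm); z points along the fingers, y is the line along which they close (so a half turn about z gives the same grasp; the last joint's range is limited). The gripper opens to 94 mm and grips with 3 to 60 N. Pads are 16 mm wide; open, the fingers measure 119 mm over their backs; the gripper's body (75 mm by 177 mm) begins 78 mm behind the grasp point.
Start: joints at [1.046, 0.426, 0.074, 1.606, -0.034, 1.111, -0.067], TCP at [247.075, -628.116, 219.467] pointing down, gripper open.
Joint ranges: [-2.85, 2.85], [-0.5, 2.14], [-1.23, 1.37], [0.21, 2.46], [-1.02, 4.16], [0.16, 2.05], [-2.73, 2.73]. Speed limits (rad/s): [1.89, 1.89, 2.39, 2.39, 3.01, 3.01, 3.01].

INTERFACE

Orientations are given as a unit quaternion [x, y, z, w].
In Python, from station import * gives the robot as it stands.
- The arm moves only by the tool play_rows, never from a script. Its argument "rows" is text: rows parted by semicolons, each of 7 numbers parted by spaces: the shift along the tool's x, y, z each as a share of 4 cm, from -1 to 1, then the turn, a rotation vector about the tool's x, y, z each as a share of 0.08 rad, from -1 to 1, then the opening, from 0 (shut) to 1 (fully open). In form: dx dy dz wx wy wz grip; .... A call has 1 to 12 rows; each row shifts and turns the commanded pose from where the row before left it, along the tool's axes as they then stand; what a row does not reach is not made up. A row lasts 1/12 s, in which the tool goes at most 41.7 mm and 7.16 degrees, less where a joint would pass 70% of its speed; a pose out of reach is approached as far as the arm can. A call with a number of a shift or a turn outside -1 to 1 is refused whole. A call with a gripper value outside its range is refused whole. The fingers move at their own pace and stop on an object; the grip force is fixed at half the most. Time passes only in rows, so rows that do not move let the fingers close. It gives the time, the measured TCP pose, the force, the opening and the grip force at its end, in the units of the state.
- sense(): the state, without advancing time (a new reading comes with each control period).
- read_camera(name): name is "scene" or "top"; returns the picture (400x640x3 uint8, red, green, blue); there is no depth.
- camera_params(name): a dict with "mtx" (3x3 intrinsics, pixels), "rvec" (rotation vector, rad) and "tvec" (3), from world to camera coordinates, as OpenCV has them. Camera axes: x right, y down, z forward; pixel columns grow to the right and rows downward; lengths in mm; the calibration is good to about 2 mm. A picture is of the moment at which its call begins. camera_params takes no time and is no camera call.
- hand_in(): hands the job in; it is judged then, once.
Trained networks look in the newest picture that a camera, given by its name, has taken for a name from the list of things; names that differ only in an ending like _2 or _b are one class to them, and where a whole thing is asked for, a point or a joint stands for the part that bears it (a point fixed in the world has none). Each returns a list of dicts, best first, with "p" (0 to 1); they miss things now and then, are a little off and sometimes report something else, mostly with a low value. They report only what shows in the picture. A call takes as long as a camera call. They do not tell look-alikes from the thing itself.
- boxes_of(camera, query): "centre" ([x, y, z] in mm, in world coordinates, good to about 4 mm: the middle of the surface that is visible of it).
- place_of(camera, query): "centre" ([x, y, z] in mm, in world coordinates, good to about 4 mm: a listed point, or the origin of a listed thing).
The state is a dict: "time": time; "joints": joint angles; "joint_vel": joint speeds; "joint_torque": joint torques, N m; "ee_pos": TCP position; "tcp_rot": TCP orientation; "ft_force": force on the tool from outside, world axes, zero at the start; "moment": the same for the moment, N m; "width": finger opening in mm; "grip_force": force on a finger pad.
Only numpy, scipy, OpenCV 4.12 (cv2) and the standard library are available. Lean on these libraries where they do the work, as an engineer would, in place of code of your own. Each camera call takes 0.05 s, during which the arm holds its last target. There are 200 camera calls.

TASK

Take the yellow-handled feeler blade out of its stand and feel for the slot it fits in the grey gap block: of the three slots one is blocked part way down, one is slack, and one takes the blade with a steady drag. Never force the blade; leave it standing fully home in the slot that drags, let go of it, and leave the tape measure and the screw tin where they are.

Things in the scene. Friction and masses are not known exactly. Their poses are not given: they have to be found in the camera images.
- blade: feeler blade, loose, 140 g: steel leaf 36 mm wide (x), 6 mm thick (y), z = 0 to 60 mm, under a yellow handle 36 (x) x 14 mm (y), z = 58 to 103 mm. Origin: centre of the bottom edge; z up to the handle. The last 3 mm taper to a 2.4 mm edge. Same either way round. Starts upright in the stand; grip the handle across its 14 mm
- blade_stand: dark wooden stand, fixed, 70 (x) x 60 (y) x 45 mm high, with a loose pocket 40 x 9 mm and 35 mm deep in its top in which the blade stands, its width along the stand's x. Origin: centre of the underside
- gap_block: grey metal gap block, fixed, 70 (x) x 207 (y) x 60 mm high, origin: centre of the underside. In its top three slots, pockets at y = +60, 0, -60 mm, each 44 mm long (x), 8.5 wide (y), 42 deep (floor 18 mm above the origin), alike from outside; a paint dot by each one's -x end. Which fits varies. In the slack one the blade goes to the floor with next to no force
- slot_red (a point): centre of the mouth of the slot at y = +60 mm of the block, red dot; axes as the block
- slot_blue (a point): centre of the mouth of the middle slot, blue dot; axes as the block
- slot_green (a point): centre of the mouth of the slot at y = -60 mm of the block, green dot; axes as the block
- shoe (a joint): sprung shoe in the wall of the dragging slot, m: 0 free, about 0.0015 when the blade has pushed it back. The blade meets it 20 to 27 mm down; passing it takes 5 to 12 N, then it drags with 4 to 8 N down to the rigid floor, so the blade does not fall home by its weight. Tells nothing of which slot it is in
- stop (a joint): yielding stop in the blocked slot, m: 0 free. It halts the blade's edge about 18 mm below the top and gives downward 1 mm per 8 N; the blade counts as forced beyond 0.0032 (about 25 N). Tells nothing of which slot it is in
- tape_measure: yellow and black tape measure, loose, 38 x 93 x 62 mm, a bystander; origin: centre of the underside
- screw_tin: round open tin of screws, loose, 74 mm across, 28 mm high, a bystander; origin: centre of the underside
Mind the look-alikes: they are no part of the job. There is more than one size of the blade_stand; the job needs the smallest.

How it is judged (in metres and radians):
On the way:
1. the blade is drawn up out of its stand (height (world z) of blade above 0.05 m and contact force between blade and blade_stand below 0.1 N), for 0.2 s.
At the end, for the whole second after the job is handed in: the blade stands upright (within 0.12 rad) and at rest in the slot with the sprung shoe (shoe pushed back by more than 0.8 mm), its bottom edge within 4 mm of the slot's floor (value of joint shoe above 0.0008 m and z of blade in the frame of gap_block below 0.022 m and angle between blade's own z axis and vertical below 0.12 rad and linear speed of blade below 0.02 m/s); the robot touches nothing.
It fails at once if the blade presses on the gap block with more than 40 N (contact force between blade and gap_block above 40 N).
It fails at once if the blade is forced against the blocked slot's stop (over about 25 N) (value of joint stop above 0.0032 m).
It fails at once if the tape measure or the screw tin is moved more than 3 cm (distance of any of tape_measure, screw_tin from where it was at the start of the episode above 0.03 m).
It also fails if it takes over 61 s, if anything falls off the work surface, if the arm or the gripper's body presses on something with over 40 N, if the wrist force passes 120 N, or if a joint passes its speed limit or range.

## Working session

There is one attempt and no reset: what is moved stays moved. The work goes in short steps, Python scripts to look and compute and a tool call to move; the robot and the scene stay as the last step left them, time stands still between calls to the robot, and variables do not carry over. Pictures are saved under pics/ and viewed, at most 10 in all, crops included, and the job is handed in when it is done.

Besides the shell and the picture viewer there is one more tool, called as a command line: name --argument value ..., lists and objects as JSON in quotes. play_rows: Moves the arm, as the interface text tells. Its arguments: {"type":"object","properties":{"rows":{"type":"string"}},"required":["rows"]}

```bash
mkdir -p pics
cat > h.py <<'E'
from station import *
import numpy as np, cv2
def save(c,n):
    im=np.array(read_camera(c)); cv2.imwrite(f'pics/{n}.png',im[:,:,::-1]); return im
def ray(c,u,v,z):
    p=camera_params(c);R=cv2.Rodrigues(np.array(p['rvec'],float))[0];t=np.array(p['tvec'],float).ravel()
    d=R.T@np.linalg.inv(np.array(p['mtx']))@np.array([u,v,1.]);o=-R.T@t
    return o+d*(z-o[2])/d[2]
E
python3 - <<'E'
from h import *
save('top','t0');save('scene','s0')
s=sense();print({k:np.round(v,3) for k,v in s.items()})
for c in('top','scene'):
  for q in('blade','blade_stand','gap_block','slot_red','slot_blue','slot_green','tape_measure','screw_tin'):
    print(c,q,[(np.round(d['centre'],1).tolist(),round(d['p'],2)) for d in place_of(c,q)][:4])
E
```

```text
{'time': np.float64(0.1), 'joints': array([ 1.046,  0.427,  0.074,  1.607, -0.034,  1.111, -0.067]), 'joint_vel': array([-0.001, -0.003,  0.001, -0.004,  0.001,  0.001, -0.002]), 'joint_torque': array([ 6.0000e-03, -9.3748e+01,  3.6750e+00, -4.5505e+01, -4.9000e-02,
        1.7000e-02,  0.0000e+00]), 'ee_pos': array([ 246.944, -627.8  ,  218.865]), 'tcp_rot': array([ 0.982,  0.186, -0.   , -0.001]), 'ft_force': array([-0.239, -0.28 , -0.561]), 'moment': array([-0.036, -0.012,  0.005]), 'grip_force': np.float64(0.0), 'width': np.float64(93.717)}
top blade [([460.6, -333.2, 10.5], 0.48)]
top blade_stand [([594.0, -309.3, -1.3], 0.8), ([460.0, -330.7, 1.3], 0.79), ([352.8, -433.5, -1.4], 0.65)]
top gap_block [([519.5, -30.0, 2.4], 0.85), ([525.5, -86.4, 60.3], 0.24)]
top slot_red [([518.4, 28.3, 59.8], 0.66), ([580.9, 262.6, 1.3], 0.33)]
top slot_blue [([524.6, -27.0, 59.5], 0.72)]
top slot_green [([526.7, -84.9, 63.0], 0.62)]
top tape_measure [([457.8, 289.5, -0.7], 0.92)]
top screw_tin [([584.6, 258.1, -1.3], 0.64)]
scene blade [([463.2, -334.5, 11.3], 0.72), ([530.1, -85.0, 61.8], 0.68), ([514.6, 30.5, 56.2], 0.42)]
scene blade_stand [([595.8, -306.6, 2.1], 0.87), ([461.5, -332.3, 5.0], 0.83), ([352.0, -438.7, 3.1], 0.82)]
scene gap_block [([522.9, -26.9, -0.1], 0.83)]
scene slot_red [([515.3, 29.7, 55.6], 0.78)]
scene slot_blue [([522.7, -28.5, 59.3], 0.91)]
scene slot_green [([528.6, -86.3, 61.1], 0.88), ([522.1, -29.2, 59.5], 0.6)]
scene tape_measure [([456.4, 294.0, 0.2], 0.67)]
scene screw_tin [([584.1, 262.6, 1.6], 0.79)]
```

View pics/t0.png

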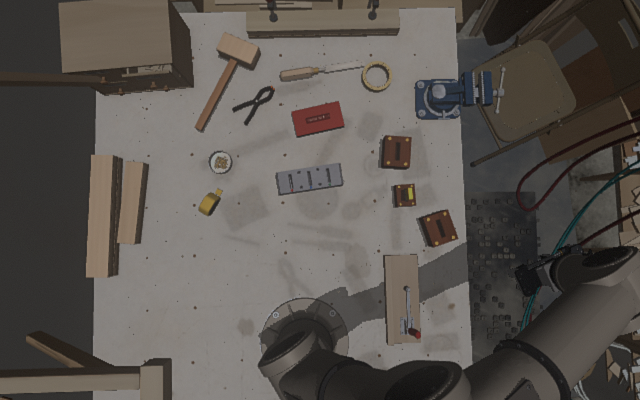

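View pics/s0.png

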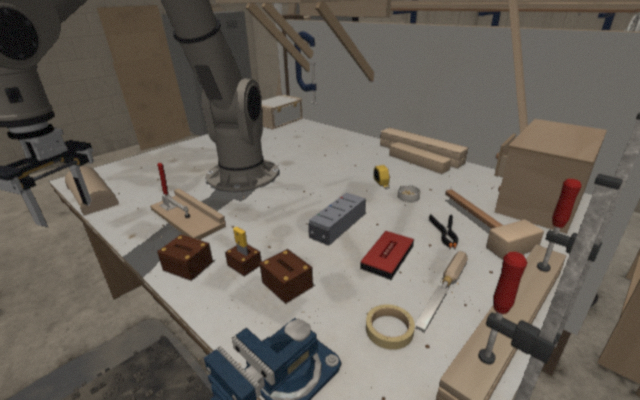

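Run:
```python
from h import *
ims=[np.array(read_camera('top')).astype(float) for _ in range(6)]
t=np.mean(ims,0).astype(np.uint8)
ss=np.mean([np.array(read_camera('scene')).astype(float) for _ in range(6)],0).astype(np.uint8)
np.save('t.npy',t);np.save('s.npy',ss)
f=lambda im,x0,x1,y0,y1,k:cv2.resize(im[y0:y1,x0:x1,::-1],None,fx=k,fy=k,interpolation=cv2.INTER_CUBIC)
a=f(t,270,350,155,200,10);
b=f(t,385,425,175,215,10); c=f(ss,220,270,220,280,8)
cv2.imwrite('pics/a.png',a)
w=np.zeros((480,800,3),np.uint8);w[:400,:400]=b;w[:,400:]=c;cv2.imwrite('pics/b.png',w)
```

```text
(no output)
```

View pics/a.png

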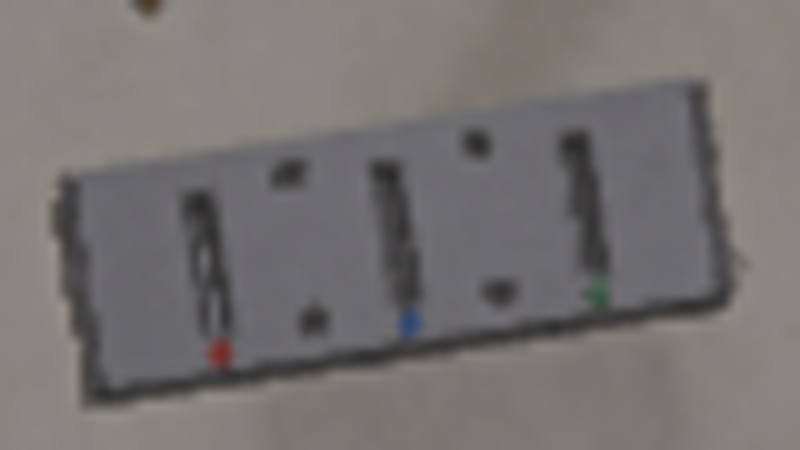

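View pics/b.png

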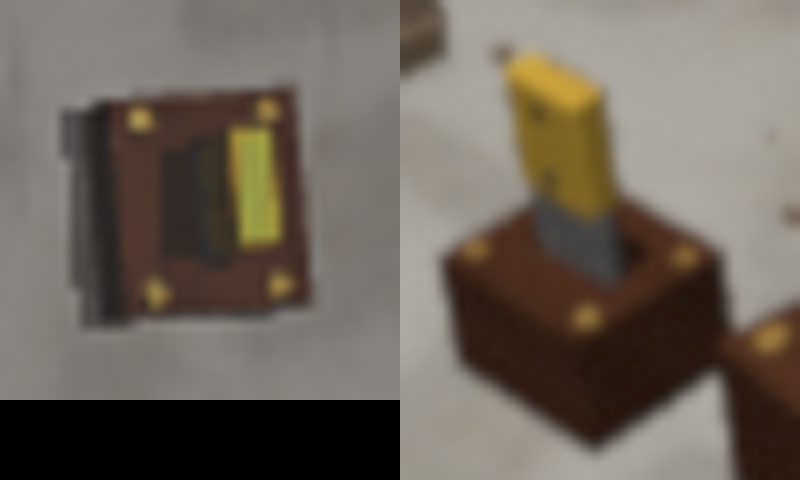

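Run:
```python
from h import *
def T(pts,x0,y0,z): return np.array([ray('top',(u+.5)/10-.5+x0,(v+.5)/10-.5+y0,z) for u,v in pts])[:,:2]
def ang(v): return np.arctan2(v[1],v[0])
q=T([(75,178),(698,82),(722,300),(100,388)],270,155,60)
print('block',q.round(1).tolist(),q.mean(0)); TL,TR,BR,BL=q
print('yaw', ang(TL-BL),ang(TR-BR),ang(TL-TR)-np.pi/2,ang(BL-BR)-np.pi/2, [np.linalg.norm(x) for x in (TL-BL,TR-BR,TL-TR,BL-BR)])
print('dots',T([(220,353),(409,322),(597,292)],270,155,60).tolist());print('tops',T([(197,192),(386,162),(574,133)],270,155,60).tolist())
q=T([(105,103),(293,88),(312,302),(122,318)],385,175,45);TL,TR,BR,BL=q
print('stand',q.round(1).tolist(),q.mean(0))
print('yaw', ang(TL-BL),ang(TR-BR),ang(TL-TR)-np.pi/2,ang(BL-BR)-np.pi/2, [np.linalg.norm(x) for x in (TL-BL,TR-BR,TL-TR,BL-BR)])
q=T([(230,128),(270,128),(283,243),(243,247)],385,175,113);print('handle',q.round(1).tolist(),q.mean(0),ang(q[0]-q[3]),ang(q[1]-q[2]))
p=camera_params('scene')
for P in [(462.5,-333,113)]:
  print(cv2.projectPoints(np.array([P],float),np.array(p['rvec'],float),np.array(p['tvec'],float),np.array(p['mtx'],float),None)[0])
from scipy.spatial.transform import Rotation as Ro
print(Ro.from_quat(sense()['tcp_rot']).as_matrix().round(3))
```

```text
block [[539.5, 71.1], [565.0, -126.4], [495.6, -131.9], [472.9, 64.6]] [518.27349477 -30.65161973]
yaw 0.09811703241165362 0.07940483894741955 0.12847584191832584 0.11498227356286583 [np.float64(66.94530302560216), np.float64(69.66710483298911), np.float64(199.15546770769583), np.float64(197.7882783631733)]
dots [[482.96404274764296, 26.63201756018519], [491.206635255163, -33.06474669867417], [499.1574299244919, -92.55738315491789]]
tops [[534.1041981099778, 32.771138763271594], [542.1016592314111, -27.064537117627875], [549.8048686552559, -86.69400903407399]]
stand [[491.6, -303.1], [494.8, -363.4], [426.3, -366.7], [422.8, -305.8]] [ 458.85232137 -334.74147318]
yaw 0.04024623555609863 0.04687632732385549 0.053727440061420495 0.057257691201373584 [np.float64(68.86544660792389), np.float64(68.64568950921077), np.float64(60.47511470179623), np.float64(60.93355976824268)]
handle [[477.1, -328.2], [476.8, -340.3], [441.8, -342.9], [440.9, -330.7]] [ 459.15039773 -335.51699305] 0.06822722120397923 0.07135496006270793
[[[239.28063963 229.01747752]]]
[[ 0.931  0.366  0.   ]
 [ 0.366 -0.931  0.   ]
 [ 0.    -0.    -1.   ]]
```

```bash
cat >> h.py <<'E'
from scipy.spatial.transform import Rotation as Ro
def go(x,y,z,yaw):
    s=sense();R=Ro.from_quat(s['tcp_rot'])
    Rt=Ro.from_matrix(np.array([[np.cos(yaw),np.sin(yaw),0],[np.sin(yaw),-np.cos(yaw),0],[0,0,-1]]))
    d=np.array([x,y,z])-s['ee_pos']
    print('t',s['time'],'pos',np.round(s['ee_pos'],1),'F',np.round(s['ft_force'],2),'w',round(float(s['width']),1))
    print('turn units',((R.inv()*Rt).as_rotvec()/.08).round(3),'shift after turn',(Rt.inv().apply(d)/40).round(3),'before',(R.inv().apply(d)/40).round(3))
E
python3 - <<'E'
from h import *
import station
print([n for n in dir(station) if n[0]!='_'], getattr(station,'finger_overhang',None))
go(459.5,-335,88,.06)
E
```

```text
['IKError', 'boxes_of', 'camera_params', 'finger_overhang', 'hand_in', 'place_of', 'read_camera', 'sense'] 14.0
t 1.5 pos [ 247.1 -628.1  219.5] F [ 0.21  0.35 -0.31] w 94.1
turn units [-1.000e-03 -1.000e-03  3.934e+00] shift after turn [ 5.74  -6.996  3.287] before [ 7.623 -4.875  3.287]
```

play_rows --rows "0 0 0 0 0 0.98 1;0 0 0 0 0 0.98 1;0 0 0 0 0 0.98 1;0 0 0 0 0 0.98 1;0.5 -0.6 0 0 0 0 1;0.7 -0.85 0 0 0 0 1;0.7 -0.85 0 0 0 0 1;0.7 -0.85 0 0 0 0 1;0.7 -0.85 0 0 0 0 1;0.7 -0.85 0 0 0 0 1;0.7 -0.85 0 0 0 0 1;0.7 -0.85 0 0 0 0 1"

```text
time: 2.5
ee_pos: [437.7, -365.1, 219.8]
tcp_rot: [1.0, 0.031, 0.0, 0.0]
ft_force: [2.5, -0.8, 0.0]
width: 93.9
grip_force: 0.0
```

Run:
```python
from h import *
go(459.5,-335,88,.06)
```

```text
t 2.5 pos [ 437.7 -365.1  219.8] F [ 2.48 -0.84  0.04] w 93.9
turn units [ 0.004 -0.006  0.014] shift after turn [ 0.588 -0.719  3.295] before [ 0.587 -0.719  3.295]
```

play_rows --rows "0.34 -0.45 0 0 0 0 1;0 0 0.6 0 0 0 1;0 0 0.6 0 0 0 1;0 0 0.2 0 0 0 1;0 0 0 0 0 0 1;0 0 0 0 0 0 1;0 0 0 0 0 0 1"

```text
time: 3.08
ee_pos: [449.7, -348.8, 164.7]
tcp_rot: [1.0, 0.03, 0.001, 0.0]
ft_force: [-0.7, -0.6, 0.4]
width: 94.2
grip_force: 0.0
```

Run:
```python
from h import *
go(459.5,-335,88,.06)
t=save('top','t1');s=save('scene','s1')
f=lambda im,x0,x1,y0,y1,k:cv2.resize(im[y0:y1,x0:x1,::-1],None,fx=k,fy=k,interpolation=cv2.INTER_CUBIC)
w=np.zeros((480,800,3),np.uint8);w[:,:400]=f(t,365,445,145,241,5);w[:,400:]=f(s,200,280,185,281,5);cv2.imwrite('pics/c.png',w)
```

```text
t 3.0833 pos [ 449.7 -348.8  164.7] F [-0.67 -0.56  0.36] w 94.2
turn units [ 0.01  -0.014  0.005] shift after turn [ 0.265 -0.33   1.918] before [ 0.263 -0.331  1.918]
```

View pics/c.png

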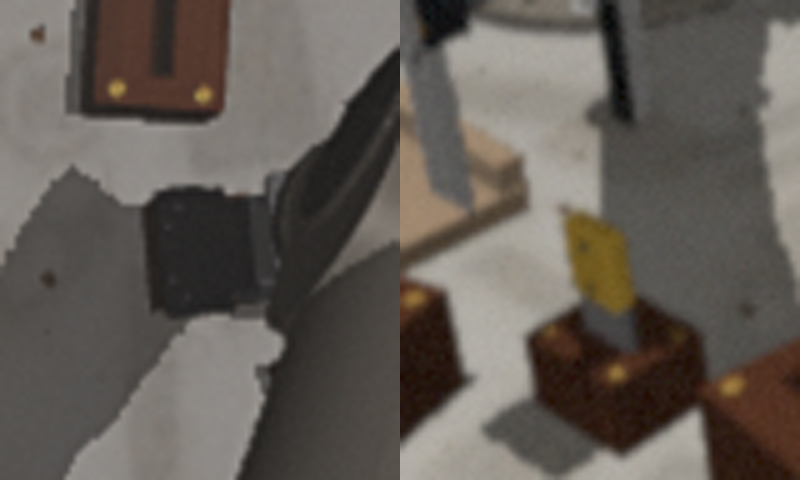

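play_rows --rows "0.26 -0.33 0 0 0 0 1;0 0 0 0 0 0 1;0 0 0.4 0 0 0 1;0 0 0.4 0 0 0 1;0 0 0.4 0 0 0 1;0 0 0.4 0 0 0 1;0 0 0.3 0 0 0 1;0 0 0 0 0 0 1;0 0 0 0 0 0 1;0 0 0 0 0 0 1"

```text
time: 4.02
ee_pos: [459.3, -334.7, 88.4]
tcp_rot: [1.0, 0.031, 0.0, 0.0]
ft_force: [-0.4, 0.2, 0.2]
width: 93.6
grip_force: 0.0
```

Run:
```python
from h import *
go(459.5,-335,88,.06)
for c in('scene',):
  print([(np.round(d['centre'],1).tolist(),round(d['p'],2)) for d in place_of(c,'blade')][:4]) if read_camera(c) is not None else 0
s=save('scene','s2')
cv2.imwrite('pics/d.png',cv2.resize(s[185:285,180:300,::-1],None,fx=5,fy=5,interpolation=cv2.INTER_CUBIC))
```

```text
t 4.0167 pos [ 459.3 -334.7   88.4] F [-0.44  0.18  0.18] w 93.6
turn units [ 0.007 -0.01   0.014] shift after turn [0.004 0.009 0.009] before [0.004 0.009 0.009]
[([462.0, -337.0, 10.5], 0.54)]
```

View pics/d.png

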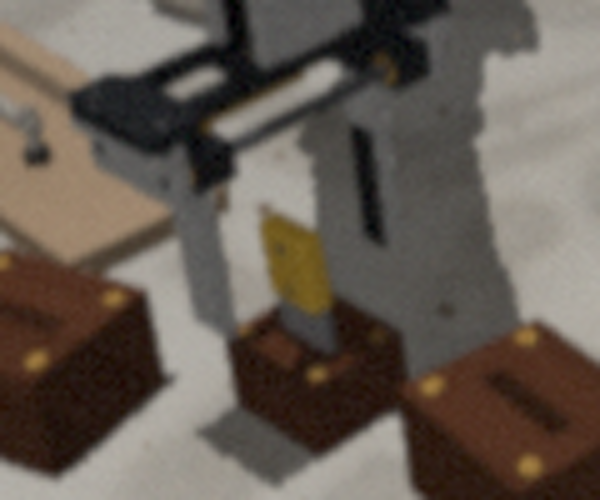

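The handle (about 295,260 in the crop) sits between the two fingers, so I can close.

play_rows --rows "0 0 0 0 0 0 0.3;0 0 0 0 0 0 0.3;0 0 0 0 0 0 0.3;0 0 0 0 0 0 0.3;0 0 0 0 0 0 0.2;0 0 0 0 0 0 0.1;0 0 0 0 0 0 0;0 0 0 0 0 0 0;0 0 0 0 0 0 0;0 0 0 0 0 0 0"

```text
time: 5.0
ee_pos: [459.0, -334.3, 87.5]
tcp_rot: [1.0, 0.031, 0.0, -0.0]
ft_force: [-0.2, 0.4, 0.6]
width: 30.4
grip_force: 0.0
```

play_rows --rows "0 0 0 0 0 0 0;0 0 0 0 0 0 0;0 0 0 0 0 0 0;0 0 0 0 0 0 0;0 0 0 0 0 0 0;0 0 0 0 0 0 0"

```text
time: 5.5
ee_pos: [459.0, -334.3, 87.5]
tcp_rot: [1.0, 0.031, 0.0, -0.0]
ft_force: [-0.6, 0.9, -0.6]
width: 13.9
grip_force: 30.0
```

play_rows --rows "0 0 -0.1 0 0 0 0;0 0 -0.2 0 0 0 0;0 0 -0.3 0 0 0 0;0 0 -0.4 0 0 0 0;0 0 -0.4 0 0 0 0;0 0 -0.4 0 0 0 0;0 0 -0.4 0 0 0 0;0 0 -0.3 0 0 0 0;0 0 0 0 0 0 0;0 0 0 0 0 0 0;0 0 0 0 0 0 0"

```text
time: 6.42
ee_pos: [458.6, -334.1, 187.0]
tcp_rot: [1.0, 0.031, -0.0, -0.0]
ft_force: [0.2, -0.2, -2.1]
width: 13.8
grip_force: 30.0
```

Run:
```python
from h import *
go(521,-29,160,.13)
for c in ('scene','top'):
  read_camera(c)
  print([(np.round(d['centre'],1).tolist(),round(d['p'],2)) for d in place_of(c,'blade')][:4])
print(sense()['moment'])
```

```text
t 6.4167 pos [ 458.6 -334.1  187. ] F [ 0.18 -0.16 -2.08] w 13.8
turn units [-0.006  0.007 -0.861] shift after turn [ 2.536 -7.36   0.674] before [ 2.024 -7.517  0.676]
[([461.5, -335.3, 109.5], 0.54)]
[]
[ 0.03965968  0.054271   -0.02917598]
```

play_rows --rows "0 0 0 0 0 -0.82 0;0.1 -0.3 0 0 0 0 0;0.2 -0.6 0 0 0 0 0;0.24 -0.7 0 0 0 0 0;0.24 -0.7 0 0 0 0 0;0.24 -0.7 0 0 0 0 0;0.24 -0.7 0 0 0 0 0;0.24 -0.7 0 0 0 0 0;0.24 -0.7 0 0 0 0 0;0.24 -0.7 0 0 0 0 0;0.24 -0.7 0 0 0 0 0;0.24 -0.7 0 0 0 0 0"

```text
time: 7.62
ee_pos: [519.8, -34.0, 187.3]
tcp_rot: [0.998, 0.063, -0.0, -0.0]
ft_force: [0.9, 1.1, -0.3]
width: 13.8
grip_force: 30.0
```

play_rows --rows "0 0 0 0 0 0 0;0 0 0 0 0 0 0;0 0 0 0 0 0 0"

```text
time: 7.87
ee_pos: [519.8, -36.1, 187.2]
tcp_rot: [0.998, 0.063, -0.0, 0.0]
ft_force: [-0.0, -0.7, -0.6]
width: 14.0
grip_force: 30.0
```

Run:
```python
from h import *
go(521,-29.3,145,.125)
```

```text
t 7.8667 pos [519.8 -36.1 187.2] F [-0.01 -0.65 -0.56] w 14.0
turn units [0.001 0.008 0.017] shift after turn [ 0.052 -0.166  1.055] before [ 0.053 -0.166  1.055]
```

play_rows --rows "0.05 -0.17 0.1 0 0 0 0;0 0 0.2 0 0 0 0;0 0 0.2 0 0 0 0;0 0 0.2 0 0 0 0;0 0 0.2 0 0 0 0;0 0 0.15 0 0 0 0;0 0 0 0 0 0 0;0 0 0 0 0 0 0;0 0 0 0 0 0 0"

```text
time: 8.62
ee_pos: [521.4, -29.2, 145.7]
tcp_rot: [0.998, 0.063, 0.0, -0.0]
ft_force: [0.1, -0.3, -1.2]
width: 13.8
grip_force: 30.0
```

Run:
```python
from h import *
go(521,-29.3,145,.125)
s=np.mean([np.array(read_camera('scene')).astype(float) for _ in range(6)],0).astype(np.uint8)
cv2.imwrite('pics/e.png',cv2.resize(s[170:250,290:390,::-1],None,fx=7,fy=7,interpolation=cv2.INTER_CUBIC))
```

```text
t 8.6167 pos [521.4 -29.2 145.7] F [ 0.08 -0.28 -1.25] w 13.8
turn units [-0.001 -0.003  0.02 ] shift after turn [-0.011  0.002  0.017] before [-0.011  0.002  0.017]
```

View pics/e.png

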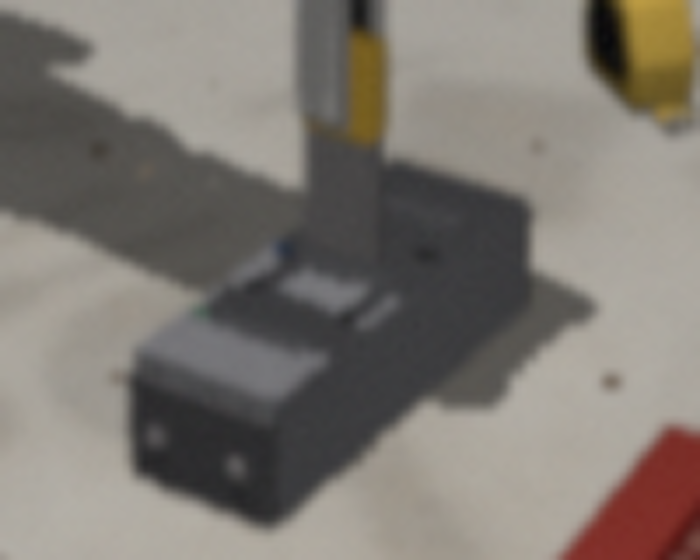

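The blade's edge (crop about 340,265) is at the blue slot, whose dot is at 285,245. I'll feel downward in small steps.

play_rows --rows "0 0 0.05 0 0 0 0;0 0 0.05 0 0 0 0;0 0 0.03 0 0 0 0;0 0 0.02 0 0 0 0;0 0 0.02 0 0 0 0;0 0 0.02 0 0 0 0;0 0 0.02 0 0 0 0;0 0 0.02 0 0 0 0;0 0 0 0 0 0 0"

```text
time: 9.67
ee_pos: [521.2, -29.2, 136.2]
tcp_rot: [0.998, 0.063, -0.0, -0.0]
ft_force: [0.2, 0.1, -1.1]
width: 13.9
grip_force: 30.0
```

play_rows --rows "0 0 0.01 0 0 0 0;0 0 0.01 0 0 0 0;0 0 0.01 0 0 0 0;0 0 0.01 0 0 0 0;0 0 0 0 0 0 0"

```text
time: 10.08
ee_pos: [521.2, -29.1, 134.6]
tcp_rot: [0.998, 0.063, -0.0, -0.0]
ft_force: [-0.7, -0.1, -0.6]
width: 13.9
grip_force: 30.0
```

play_rows --rows "0 0 0.01 0 0 0 0;0 0 0.01 0 0 0 0;0 0 0.01 0 0 0 0;0 0 0.01 0 0 0 0;0 0 0 0 0 0 0"

```text
time: 10.5
ee_pos: [521.2, -29.1, 133.0]
tcp_rot: [0.998, 0.063, -0.0, -0.0]
ft_force: [-0.9, -0.0, -0.4]
width: 14.1
grip_force: 30.0
```

play_rows --rows "0 0 0.02 0 0 0 0;0 0 0.02 0 0 0 0;0 0 0.02 0 0 0 0;0 0 0.02 0 0 0 0;0 0 0.02 0 0 0 0;0 0 0 0 0 0 0"

```text
time: 11.0
ee_pos: [521.2, -29.1, 128.9]
tcp_rot: [0.998, 0.063, -0.0, -0.0]
ft_force: [-0.1, 0.7, -1.0]
width: 13.8
grip_force: 30.0
```

play_rows --rows "0 0 0.02 0 0 0 0;0 0 0.02 0 0 0 0;0 0 0.02 0 0 0 0;0 0 0.02 0 0 0 0;0 0 0.02 0 0 0 0;0 0 0.02 0 0 0 0;0 0 0 0 0 0 0"

```text
time: 11.58
ee_pos: [521.2, -29.2, 124.1]
tcp_rot: [0.998, 0.063, -0.0, -0.0]
ft_force: [0.3, -0.6, -1.4]
width: 13.6
grip_force: 30.0
```

play_rows --rows "0 0 0.02 0 0 0 0;0 0 0.02 0 0 0 0;0 0 0.01 0 0 0 0;0 0 0 0 0 0 0"

```text
time: 11.92
ee_pos: [521.2, -29.1, 122.2]
tcp_rot: [0.998, 0.063, -0.0, -0.0]
ft_force: [-0.6, -0.5, -1.7]
width: 13.8
grip_force: 30.0
```

play_rows --rows "0 0 0.02 0 0 0 0;0 0 0.02 0 0 0 0;0 0 0.02 0 0 0 0;0 0 0 0 0 0 0"

```text
time: 12.25
ee_pos: [521.2, -29.1, 119.7]
tcp_rot: [0.998, 0.063, -0.0, -0.0]
ft_force: [0.4, 0.2, -0.8]
width: 13.9
grip_force: 30.0
```

play_rows --rows "0 0 0.02 0 0 0 0;0 0 0.01 0 0 0 0;0 0 0 0 0 0 0"

```text
time: 12.5
ee_pos: [521.4, -29.1, 118.8]
tcp_rot: [0.998, 0.063, 0.0, -0.0]
ft_force: [-0.6, 0.2, 2.4]
width: 13.8
grip_force: 30.0
```

play_rows --rows "0 0 0.01 0 0 0 0;0 0 0 0 0 0 0"

```text
time: 12.67
ee_pos: [521.4, -29.2, 118.5]
tcp_rot: [0.998, 0.063, 0.0, 0.0]
ft_force: [-0.6, 0.0, 4.0]
width: 13.7
grip_force: 30.0
```

play_rows --rows "0 0 0.01 0 0 0 0;0 0 0 0 0 0 0"

```text
time: 12.83
ee_pos: [521.5, -29.1, 118.2]
tcp_rot: [0.998, 0.063, 0.0, 0.0]
ft_force: [-2.5, 0.1, 7.0]
width: 13.7
grip_force: 30.0
```

play_rows --rows "0 0 0.01 0 0 0 0;0 0 0 0 0 0 0"

```text
time: 13.0
ee_pos: [521.5, -29.1, 117.8]
tcp_rot: [0.998, 0.063, 0.0, -0.0]
ft_force: [-2.3, 0.6, 9.1]
width: 13.7
grip_force: 30.0
```

play_rows --rows "0 0 0.01 0 0 0 0;0 0 0 0 0 0 0"

```text
time: 13.17
ee_pos: [521.5, -29.2, 117.5]
tcp_rot: [0.998, 0.063, 0.0, 0.0]
ft_force: [-1.5, -0.2, 10.9]
width: 13.8
grip_force: 30.0
```

play_rows --rows "0 0 0.01 0 0 0 0;0 0 0 0 0 0 0"

```text
time: 13.33
ee_pos: [521.6, -29.1, 117.3]
tcp_rot: [0.998, 0.063, 0.0, 0.0]
ft_force: [-3.7, -0.2, 12.4]
width: 13.6
grip_force: 30.0
```

Force climbs linearly at about 7 N/mm from 18 mm down, past 12 N, so blue is the blocked slot. I'll withdraw and try red.

play_rows --rows "0 0 -0.05 0 0 0 0;0 0 -0.15 0 0 0 0;0 0 -0.2 0 0 0 0;0 0 -0.2 0 0 0 0;0 0 -0.2 0 0 0 0;0 0 0 0 0 0 0;0 0 0 0 0 0 0"

```text
time: 13.92
ee_pos: [521.6, -29.2, 149.3]
tcp_rot: [0.998, 0.063, 0.001, 0.0]
ft_force: [-0.2, -0.2, -1.0]
width: 13.9
grip_force: 30.0
```

play_rows --rows "0 -0.3 0 0 0 0 0;0 -0.3 0 0 0 0 0;0 -0.3 0 0 0 0 0;0 -0.3 0 0 0 0 0;0 -0.3 0 0 0 0 0;0 0 0 0 0 0 0;0 0 0 0 0 0 0;0 0 0 0 0 0 0"

```text
time: 14.58
ee_pos: [513.5, 30.4, 148.5]
tcp_rot: [0.998, 0.064, -0.0, 0.0]
ft_force: [1.1, 0.2, -1.3]
width: 13.9
grip_force: 30.0
```

Run:
```python
from h import *
go(513.7,30.3,139,.125)
read_camera('scene')
print([(np.round(d['centre'],1).tolist(),round(d['p'],2)) for d in place_of('scene','blade')][:4])
```

```text
t 14.5833 pos [513.5  30.4 148.5] F [ 1.09  0.17 -1.3 ] w 13.9
turn units [0.001 0.004 0.027] shift after turn [0.004 0.003 0.238] before [0.004 0.003 0.238]
[([518.2, 27.9, 69.1], 0.82)]
```

play_rows --rows "0 0 0.1 0 0 0 0;0 0 0.1 0 0 0 0;0 0 0.02 0 0 0 0;0 0 0.02 0 0 0 0;0 0 0.01 0 0 0 0;0 0 0.01 0 0 0 0;0 0 0.01 0 0 0 0;0 0 0.01 0 0 0 0;0 0 0 0 0 0 0"

```text
time: 15.43
ee_pos: [513.7, 30.4, 137.5]
tcp_rot: [0.998, 0.063, 0.0, -0.0]
ft_force: [-0.1, 0.4, -1.0]
width: 14.0
grip_force: 30.0
```

play_rows --rows "0 0 0.01 0 0 0 0;0 0 0.01 0 0 0 0;0 0 0.01 0 0 0 0;0 0 0.01 0 0 0 0;0 0 0 0 0 0 0"

```text
time: 15.85
ee_pos: [513.6, 30.4, 135.8]
tcp_rot: [0.998, 0.063, -0.0, -0.0]
ft_force: [-0.0, 0.7, -2.4]
width: 13.9
grip_force: 30.0
```

play_rows --rows "0 0 0.02 0 0 0 0;0 0 0.02 0 0 0 0;0 0 0.02 0 0 0 0;0 0 0 0 0 0 0"

```text
time: 16.18
ee_pos: [513.6, 30.4, 133.3]
tcp_rot: [0.998, 0.063, -0.0, -0.0]
ft_force: [-0.6, 0.4, -1.8]
width: 13.8
grip_force: 30.0
```

In the red slot. I'll descend to about 18 mm depth, then slow down.

play_rows --rows "0 0 0.02 0 0 0 0;0 0 0.02 0 0 0 0;0 0 0.02 0 0 0 0;0 0 0.02 0 0 0 0;0 0 0.02 0 0 0 0;0 0 0 0 0 0 0"

```text
time: 16.68
ee_pos: [513.6, 30.4, 129.3]
tcp_rot: [0.998, 0.063, -0.0, -0.0]
ft_force: [0.4, 0.3, -1.3]
width: 14.1
grip_force: 30.0
```

play_rows --rows "0 0 0.02 0 0 0 0;0 0 0.02 0 0 0 0;0 0 0.02 0 0 0 0;0 0 0.02 0 0 0 0;0 0 0.02 0 0 0 0;0 0 0.02 0 0 0 0;0 0 0.02 0 0 0 0;0 0 0 0 0 0 0"

```text
time: 17.35
ee_pos: [513.6, 30.4, 123.7]
tcp_rot: [0.998, 0.063, -0.0, -0.0]
ft_force: [-0.4, 0.1, -0.9]
width: 13.5
grip_force: 30.0
```

play_rows --rows "0 0 0.02 0 0 0 0;0 0 0.02 0 0 0 0;0 0 0.02 0 0 0 0;0 0 0 0 0 0 0"

```text
time: 17.68
ee_pos: [513.6, 30.4, 121.3]
tcp_rot: [0.998, 0.063, -0.0, -0.0]
ft_force: [0.2, 0.0, -1.4]
width: 14.2
grip_force: 30.0
```

play_rows --rows "0 0 0.02 0 0 0 0;0 0 0.02 0 0 0 0;0 0 0.02 0 0 0 0;0 0 0 0 0 0 0"

```text
time: 18.02
ee_pos: [513.6, 30.4, 118.9]
tcp_rot: [0.998, 0.063, -0.0, -0.0]
ft_force: [-0.6, 0.3, -2.0]
width: 13.6
grip_force: 30.0
```

play_rows --rows "0 0 0.02 0 0 0 0;0 0 0.02 0 0 0 0;0 0 0.02 0 0 0 0;0 0 0 0 0 0 0"

```text
time: 18.35
ee_pos: [513.7, 30.6, 116.6]
tcp_rot: [0.998, 0.063, 0.0, -0.0]
ft_force: [-0.7, 1.8, -1.1]
width: 14.0
grip_force: 30.0
```

play_rows --rows "0 0 0.02 0 0 0 0;0 0 0.01 0 0 0 0;0 0 0 0 0 0 0"

```text
time: 18.6
ee_pos: [513.8, 30.8, 115.6]
tcp_rot: [0.998, 0.063, 0.0, -0.0]
ft_force: [0.3, 4.8, 0.4]
width: 14.0
grip_force: 30.0
```

play_rows --rows "0 0 0.02 0 0 0 0;0 0 0.01 0 0 0 0;0 0 0 0 0 0 0"

```text
time: 18.85
ee_pos: [513.8, 30.9, 114.4]
tcp_rot: [0.998, 0.064, 0.0, -0.0]
ft_force: [-0.7, 5.3, 2.6]
width: 13.5
grip_force: 30.0
```

play_rows --rows "0 0 0.02 0 0 0 0;0 0 0.01 0 0 0 0;0 0 0 0 0 0 0"

```text
time: 19.1
ee_pos: [513.9, 31.2, 113.3]
tcp_rot: [0.998, 0.064, 0.0, -0.0]
ft_force: [-0.8, 6.7, 2.0]
width: 13.7
grip_force: 30.0
```

play_rows --rows "0 0 0.02 0 0 0 0;0 0 0.01 0 0 0 0;0 0 0 0 0 0 0"

```text
time: 19.35
ee_pos: [513.9, 31.4, 112.1]
tcp_rot: [0.998, 0.064, 0.0, -0.001]
ft_force: [-1.2, 8.1, 3.9]
width: 14.1
grip_force: 30.0
```

Side force and drag begin at about 21 mm, which looks like the shoe. I'll continue, following the side load a little.

play_rows --rows "0 -0.01 0.02 0 0 0 0;0 0 0.01 0 0 0 0;0 0 0 0 0 0 0"

```text
time: 19.6
ee_pos: [513.9, 31.7, 110.9]
tcp_rot: [0.998, 0.064, 0.0, -0.001]
ft_force: [-0.5, 7.1, 2.5]
width: 13.9
grip_force: 30.0
```

play_rows --rows "0 0 0.02 0 0 0 0;0 0 0.01 0 0 0 0;0 0 0 0 0 0 0"

```text
time: 19.85
ee_pos: [514.0, 31.9, 109.8]
tcp_rot: [0.998, 0.064, 0.0, -0.001]
ft_force: [-0.5, 8.6, 3.8]
width: 14.0
grip_force: 30.0
```

play_rows --rows "0 0 0.02 0 0 0 0;0 0 0.02 0 0 0 0;0 0 0 0 0 0 0"

```text
time: 20.1
ee_pos: [514.0, 32.0, 108.2]
tcp_rot: [0.998, 0.064, 0.001, -0.001]
ft_force: [-0.5, 8.8, 4.0]
width: 13.7
grip_force: 30.0
```

play_rows --rows "0 0 0.02 0 0 0 0;0 0 0.02 0 0 0 0;0 0 0 0 0 0 0"

```text
time: 20.35
ee_pos: [514.1, 32.0, 106.7]
tcp_rot: [0.998, 0.064, 0.001, -0.001]
ft_force: [-0.6, 9.3, 3.5]
width: 13.5
grip_force: 30.0
```

Steady drag of about 5 N: red is the dragging slot. Floor is expected at TCP z ≈ 95–96.

play_rows --rows "0 -0.01 0.02 0 0 0 0;0 0 0.02 0 0 0 0;0 0 0.02 0 0 0 0;0 0 0.02 0 0 0 0;0 0 0 0 0 0 0"

```text
time: 20.77
ee_pos: [514.0, 32.1, 103.3]
tcp_rot: [0.998, 0.064, 0.001, -0.0]
ft_force: [0.2, 6.5, 1.3]
width: 14.0
grip_force: 30.0
```

play_rows --rows "0 0 0.02 0 0 0 0;0 0 0.02 0 0 0 0;0 0 0.02 0 0 0 0;0 0 0.02 0 0 0 0;0 0 0 0 0 0 0"

```text
time: 21.18
ee_pos: [513.9, 32.1, 100.1]
tcp_rot: [0.998, 0.064, 0.0, -0.0]
ft_force: [-0.1, 8.0, 1.5]
width: 14.0
grip_force: 30.0
```

play_rows --rows "0 0 0.02 0 0 0 0;0 0 0.02 0 0 0 0;0 0 0 0 0 0 0"

```text
time: 21.43
ee_pos: [513.9, 32.1, 98.4]
tcp_rot: [0.998, 0.064, 0.0, -0.0]
ft_force: [-0.4, 6.6, 1.7]
width: 14.0
grip_force: 30.0
```

play_rows --rows "0 0 0.02 0 0 0 0;0 0 0 0 0 0 0"

```text
time: 21.6
ee_pos: [513.9, 32.1, 97.7]
tcp_rot: [0.998, 0.064, 0.0, -0.0]
ft_force: [0.1, 6.8, 1.1]
width: 13.7
grip_force: 30.0
```

play_rows --rows "0 0 0.02 0 0 0 0;0 0 0 0 0 0 0"

```text
time: 21.77
ee_pos: [513.9, 32.1, 96.9]
tcp_rot: [0.998, 0.064, 0.0, -0.0]
ft_force: [-0.0, 6.8, 1.7]
width: 13.8
grip_force: 30.0
```

play_rows --rows "0 0 0.02 0 0 0 0;0 0 0 0 0 0 0"

```text
time: 21.93
ee_pos: [513.9, 32.1, 96.1]
tcp_rot: [0.998, 0.064, 0.0, -0.0]
ft_force: [-0.1, 7.3, 2.1]
width: 13.9
grip_force: 30.0
```

play_rows --rows "0 0 0.01 0 0 0 0;0 0 0 0 0 0 0"

```text
time: 22.1
ee_pos: [513.9, 32.1, 95.7]
tcp_rot: [0.998, 0.064, 0.0, -0.0]
ft_force: [-0.8, 8.0, 2.1]
width: 13.5
grip_force: 30.0
```

play_rows --rows "0 0 0.01 0 0 0 0;0 0 0 0 0 0 0"

```text
time: 22.27
ee_pos: [513.9, 32.1, 95.4]
tcp_rot: [0.998, 0.064, 0.0, -0.0]
ft_force: [-0.9, 6.9, 5.5]
width: 13.4
grip_force: 30.0
```

play_rows --rows "0 0 0.01 0 0 0 0;0 0 0 0 0 0 0"

```text
time: 22.43
ee_pos: [514.0, 32.1, 95.4]
tcp_rot: [0.998, 0.064, 0.001, -0.0]
ft_force: [-3.3, 7.2, 12.2]
width: 13.8
grip_force: 30.0
```

play_rows --rows "0 0 0.005 0 0 0 0;0 0 0 0 0 0 0"

```text
time: 22.6
ee_pos: [514.0, 32.1, 95.3]
tcp_rot: [0.998, 0.064, 0.001, -0.0]
ft_force: [-3.7, 7.2, 15.6]
width: 13.9
grip_force: 30.0
```

Floor reached: the position is stiff at 95.4. I'll ease off, let go and back away.

play_rows --rows "0 0 -0.01 0 0 0 0;0 0 0 0 0 0 0.25;0 0 0 0 0 0 0.4;0 0 0 0 0 0 0.6;0 0 0 0 0 0 0.6;0 0 0 0 0 0 0.6;0 0 0 0 0 0 0.6;0 0 0 0 0 0 0.6"

```text
time: 23.27
ee_pos: [513.6, 31.1, 94.9]
tcp_rot: [0.998, 0.063, -0.0, 0.0]
ft_force: [-0.5, -0.6, 0.3]
width: 55.1
grip_force: 0.0
```

play_rows --rows "0 0 -0.2 0 0 0 0.6;0 0 -0.5 0 0 0 0.6;0 0 -0.6 0 0 0 0.6;0 0 -0.6 0 0 0 0.6;0 0 -0.6 0 0 0 0.6;0 0 -0.4 0 0 0 0.6;0 0 0 0 0 0 0.6;0 0 0 0 0 0 0.6;0 0 0 0 0 0 0.6"

```text
time: 24.02
ee_pos: [513.2, 31.1, 210.5]
tcp_rot: [0.998, 0.063, -0.0, 0.0]
ft_force: [-0.1, -0.7, 0.4]
width: 56.3
grip_force: 0.0
```

Run:
```python
from h import *
go(513.7,30.3,139,.125)
s=np.mean([np.array(read_camera('scene')).astype(float) for _ in range(4)],0).astype(np.uint8)
print([(np.round(d['centre'],1).tolist(),round(d['p'],2)) for d in place_of('scene','blade')][:4])
cv2.imwrite('pics/f.png',cv2.resize(s[150:250,300:420,::-1],None,fx=5,fy=5,interpolation=cv2.INTER_CUBIC))
```

```text
t 24.0167 pos [513.2  31.1 210.5] F [-0.05 -0.65  0.44] w 56.3
turn units [0.    0.006 0.022] shift after turn [0.01  0.021 1.788] before [0.011 0.021 1.788]
[([517.7, 31.1, 16.7], 0.48)]
```

View pics/f.png

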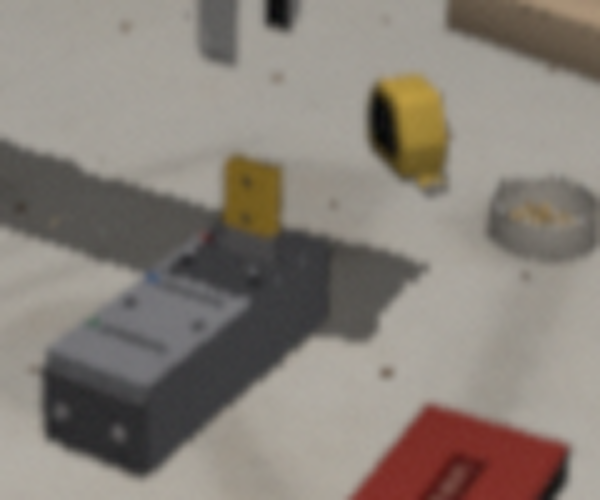

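The blade stands home and upright in the red slot (crop about 250,200). The gripper is clear, and the tape and tin are where they were.

```bash
python3 -c "
from station import *
print(hand_in())"
```

```text
the job is handed in; nothing more can be done
None
```

The blade is standing upright and fully home in the red slot, released, and the job is handed in; no verdict came back. Blue was the blocked slot; red gave the drag, starting about 21 mm down. I never tried green, so I take it to be the slack one. The tape measure and screw tin were not touched.

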